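Load the cookie stamping stand with its sprung arm weighted open

TASK

Get the cookie stamping stand ready: first set the big steel check weight in the red cup on the tail of the sprung arm, so that the arm stays tipped fully open with its stamp head raised. Then slide the wooden board beneath the raised head, handle fin trailing, until its cookie lies centred under the head and the board points straight along the stand, without bumping the stand with the board. Leave the board flat on the table and the weight upright in the cup, holding the arm open.

Things in the scene. Friction and masses are not known exactly. Their poses are not given: they have to be found in the camera images.
- stand: Grey stand fixed to the table. Origin: table top, under the stamp head's centre when shut; +x = the way the board slides in, z up. Base plate x 60 to 250 mm, 90 wide, 14 high; before it bare table. Pivot cheeks x 98 to 142, 62 wide, 97 high. Red cup on the arm's tail, 62 mm wide inside, rim 7 high, gently sloped: floor centre x 210, y 0, z 86 mm with the arm shut; x 209, z 57 fully open.
- press_arm (a joint): Hinge of the stand's sprung arm (rad): 0 shut, 0.32 fully open (tail with cup down at its stop, head up). About 3 N down on the cup opens it; the big weight alone holds it fully open, the small one cannot. Steel stamp head, 52 mm across: underside 10 mm over the table when shut (too low for the cookie); open, 14 mm farther to -x, its lowest edge 42 mm up.
- board: Loose pale wooden board, 0.11 kg: disc 90 mm across, 8 thick, with a heart cookie fixed on it (top at 16 mm) and a tail 36 wide back to x = -170 mm. Origin: underside of the disc's centre; +x from tail to disc. Handle: upright dark fin at x = -140 mm, 44 long (x), 14 thick (y), top at 49 mm. In place, origin and x axis match the stand's; the disc is then 15 mm short of the base plate.
- weight_big: Loose steel check weight, about 0.5 kg: upright cylinder 44 mm across and 42 high with a knob 24 wide on top, 62 high in all. Origin: centre of its underside, z up. The small weight of the same shape near it (27 mm across, 42 high in all, 0.1 kg) is not the one wanted.
Mind the look-alikes: they are no part of the job. What is shaped like the weight_big but blue is not meant.

How it is judged:
On the way:
1. the big weight in the cup holds the arm open while the board is still outside (value of joint press_arm above 0.24 rad and x of weight_big in the frame of stand between 0.188 and 0.232 m and y of weight_big in the frame of stand between -0.022 and 0.022 m and height (world z) of weight_big between 0.045 and 0.08 m and angle between weight_big's own z axis and vertical below 0.4 rad and horizontal distance between board and stand above 0.06 m), for 0.2 s.
At the end, for the whole second after the job is handed in: Big weight upright (23 degrees) in the red cup (within 22 mm of its centre), arm open beyond 0.24 rad, board flat, disc centre -34 to +20 mm along and within 20 mm across from the stand's origin, its length within 11 degrees of the stand's x axis; all at rest (value of joint press_arm above 0.24 rad and x of weight_big in the frame of stand between 0.188 and 0.232 m and y of weight_big in the frame of stand between -0.022 and 0.022 m and height (world z) of weight_big between 0.045 and 0.08 m and angle between weight_big's own z axis and vertical below 0.4 rad and x of board in the frame of stand between -0.034 and 0.02 m and y of board in the frame of stand between -0.02 and 0.02 m and angle between the x axis of board and the x axis of stand, either way round below 0.2 rad and height (world z) of board below 0.005 m and angle between board's own z axis and vertical below 0.08 rad and linear speed of each of board, weight_big below 0.02 m/s); the robot touches nothing.
It fails at once if the board bumps the stand or its arm (more than 6 N) (contact force between board and stand above 6 N).
It also fails if it takes over 51 s, if anything falls off the work surface, if the arm or the gripper's body presses on something with over 40 N, if the wrist force passes 120 N, or if a joint passes its speed limit or range.

ROBOT

A 7-joint arm with a two-finger parallel gripper is mounted at the origin on a cart in front of the work surface, level with it; the furniture and walls round the work are solid. World frame = base frame: x ahead of the robot, y to its left, z up, the work surface at z = 0. Lengths are in m, angles in rad, forces in N, time in s.
With the tool pointing down it reaches from about 0.4 to 0.85 m from the base axis. Payload 10.4 kg.
Tool frame: the origin (TCP) lies midway between the tips of the shut fingers; the grasp point (between the pads) lies 19 mm behind it; x points along the fingers, z is the direction in which the jaws open and shut, and the axes are right-handed (so a half turn about x gives the same grasp; the last joint's range is limited). The gripper opens to 87 mm and grips with 3 to 60 N. Pads are 19 mm wide; open, the fingers measure 117 mm over their backs; the gripper's body (75 mm by 190 mm) begins 51 mm behind the grasp point.
Start: joints at [1.122, 0.332, -0.065, 1.46, 0.022, 1.35, -0.088], TCP at [0.258, -0.569, 0.223] pointing down, gripper open.
Joint ranges: [-2.6, 2.6], [-0.5, 2.12], [-1.47, 1.34], [0.16, 2.42], [-1.27, 4.41], [0.06, 2.06], [-2.6, 2.6]. Speed limits (rad/s): [2.22, 2.22, 2.79, 2.79, 3.14, 3.14, 3.14].

INTERFACE

Orientations are given as a unit quaternion [x, y, z, w].
In Python, from bench import read_state, camera, camera_params, close_job gives the robot as it stands.
- The arm moves only by the tool arm_command, never from a script. Its argument "targets" is a list of rows, each a list of 7 numbers: the closure in counts, from 0 (fully open) to 255 (shut), then the shift along the tool's x, y, z in mm, then the turn, a rotation vector about the tool's x, y, z in rad. A call has 1 to 10 rows; each row is the pose to reach, as a shift and turn from the pose commanded when the call began, along the tool's axes at that moment; what a row does not reach only later rows make up. A row lasts 1/10 s, in which the tool goes at most 50 mm and 8.59 degrees, less where a joint would pass 70% of its speed; a pose out of reach is approached as far as the arm can. A call with a gripper value outside its range is refused whole. The fingers move at their own pace and stop on an object; "newtons" is the grip in N (left out, the last holds). Time passes only in rows, so rows that repeat a pose let the fingers close. It gives the time, the measured TCP pose, the force and the opening at its end, in the units of the state.
- read_state(): the state, without advancing time (a new reading comes with each control period).
- camera(name): name is "side" or "top"; returns the picture (420x560x3 uint8, red, green, blue); there is no depth.
- camera_params(name): a dict with "intrinsics" (3x3 intrinsics, pixels), "xyz" and "orientation" of the camera in the world. Camera axes: x right, y down, z forward; pixel columns grow to the right and rows downward; lengths in m; the calibration is good to about 2 mm. A picture is of the moment at which its call begins. camera_params takes no time and is no camera call.
- close_job(): hands the job in, once; it reports no verdict.
The state is a dict: "time": time; "joint_positions": joint angles; "joint_vel": joint speeds; "joint_torque": joint torques, N m; "ee_pos": TCP position; "eef_rot": TCP orientation; "ft_force": force on the tool from outside, world axes, zero at the start; "torque": the same for the moment, N m; "width": finger opening in m.
Only numpy, scipy, OpenCV 4.12 (cv2) and the standard library are available. Lean on these libraries where they do the work, as an engineer would, in place of code of your own. Each camera call takes 0.05 s, during which the arm holds its last target.

## Working session

There is one attempt and no reset: what is moved stays moved. The work goes in short steps, Python scripts to look and compute and a tool call to move; the robot and the scene stay as the last step left them, time stands still between calls to the robot, and variables do not carry over. Pictures are saved under pics/ and viewed, and the job is handed in when it is done.

Besides the shell and the picture viewer there is one more tool, called after ">>>" in YAML: its name, and indented under it one key for each argument. arm_command: Moves the arm, as the interface text tells. Its arguments: {"type":"object","properties":{"targets":{"type":"array"},"newtons":{"type":"number"}},"required":["targets"]}

```bash
mkdir -p pics
python3 - <<'E'
from bench import *
import cv2
for n in("side","top"):
    cv2.imwrite(f"pics/{n}0.png",camera(n)[:,:,::-1]); print(n,camera_params(n))
print(read_state())
E
```

```text
side {'intrinsics': array([[411.14948472,   0.        , 278.28930042],
       [  0.        , 411.14948472, 211.06149049],
       [  0.        ,   0.        ,   1.        ]]), 'xyz': array([ 0.4677125, -0.6141201,  0.623446 ]), 'orientation': array([ 0.90281429, -0.01442261,  0.01665853, -0.42946575])}
top {'intrinsics': array([[542.78515837,   0.        , 272.0242955 ],
       [  0.        , 542.78515837, 214.25131072],
       [  0.        ,   0.        ,   1.        ]]), 'xyz': array([0.25760131, 0.03867388, 1.32921602]), 'orientation': array([ 0.71010487, -0.69745359,  0.07192324, -0.06431647])}
{'time': 0.1, 'joint_positions': array([ 1.12236243,  0.33278664, -0.06472236,  1.46087062,  0.02156557,
        1.34989442, -0.08849528]), 'joint_vel': array([-0.00136259, -0.00171194, -0.00078472, -0.00406238,  0.00166463,
       -0.00151725, -0.00148987]), 'joint_torque': array([ 9.52447335e-04, -6.24545860e+01,  2.42391892e-02, -3.90711951e+01,
       -6.13250420e-02,  3.67467140e-02,  6.33030345e-05]), 'ee_pos': array([ 0.25804912, -0.56885429,  0.22184096]), 'eef_rot': array([ 0.38327934,  0.59475176, -0.38280485,  0.59399304]), 'ft_force': array([0.0284714 , 0.14925691, 0.60092262]), 'torque': array([ 0.03056006, -0.03782713, -0.01375274]), 'width': 0.08717701652011312}
```

View pics/side0.png

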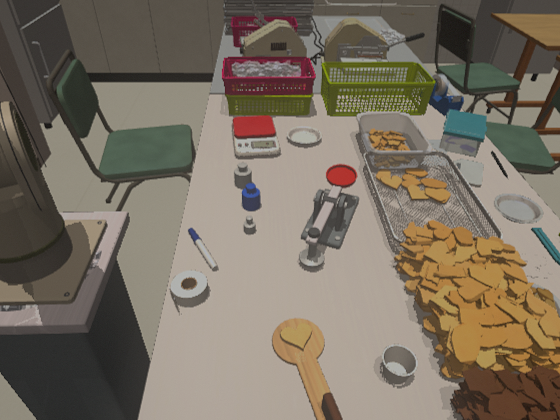

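View pics/top0.png

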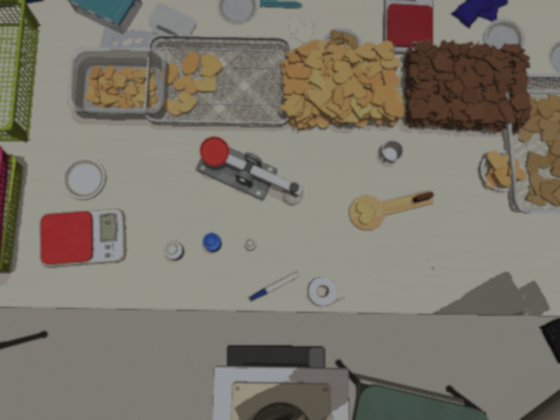

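```bash
cat > h.py <<'E'
import numpy as np, cv2
from scipy.spatial.transform import Rotation as R
from bench import *
def cam(n):
    p=camera_params(n); return np.array(p["intrinsics"]),np.array(p["xyz"]),R.from_quat(p["orientation"]).as_matrix()
def ray(n,u,v):
    K,c,M=cam(n); return c,M@np.linalg.inv(K)@np.array([u,v,1.])
def onz(n,u,v,z):
    c,d=ray(n,u,v); return (c+d*(z-c[2])/d[2]).round(4)
def proj(n,P):
    K,c,M=cam(n); q=K@(M.T@(np.array(P)-c)); return (q[:2]/q[2]).round(1)
E
python3 - <<'E'
from h import *
print(proj("top",[0,0,0]),proj("top",[.258,-.569,.22]),proj("side",[.258,-.569,.22]),proj("top",[.5,0,0]))
t=cv2.imread("pics/top0.png"); s=cv2.imread("pics/side0.png")
cv2.imwrite("pics/tz.png",cv2.resize(t[130:300,150:450],None,fx=2.6,fy=2.6,interpolation=cv2.INTER_CUBIC))
cv2.imwrite("pics/sz.png",cv2.resize(s[150:420,170:430],None,fx=2.2,fy=2.2,interpolation=cv2.INTER_CUBIC))
E
```

```text
[279.7 434. ] [566.6 325.2] [-42.  631.9] [282.6 221.3]
```

View pics/tz.png

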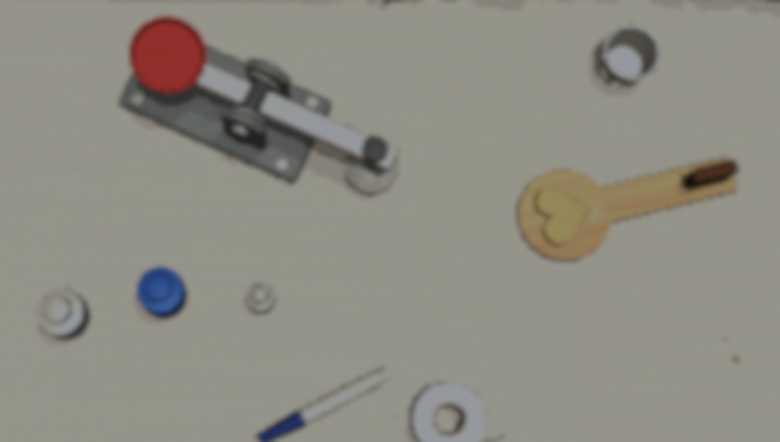

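View pics/sz.png

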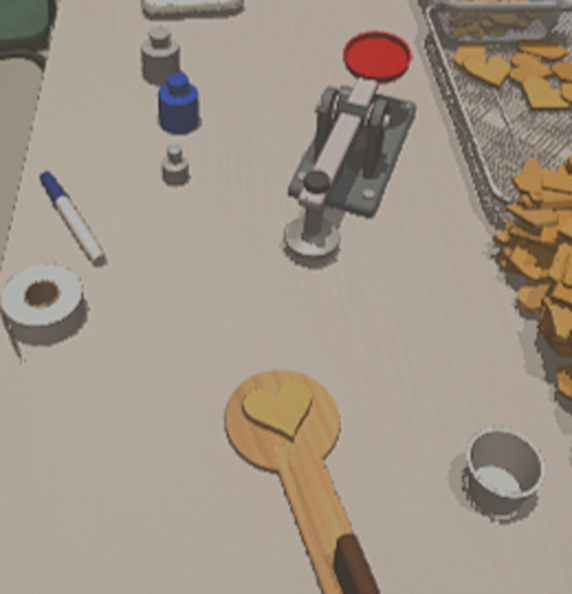

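Run:
```python
from h import *
t=cv2.imread("pics/top0.png"); s=cv2.imread("pics/side0.png")
def comps(im,n,lo,hi,z,roi,amin=60):
    hsv=cv2.cvtColor(im,cv2.COLOR_BGR2HSV); m=cv2.inRange(hsv,lo,hi)
    k=np.zeros_like(m); x0,x1,y0,y1=roi; k[y0:y1,x0:x1]=m[y0:y1,x0:x1]
    c,_=cv2.findContours(k,cv2.RETR_EXTERNAL,cv2.CHAIN_APPROX_NONE)
    for q in c:
        if cv2.contourArea(q)>=amin:
            e=cv2.fitEllipse(q); print(n,"ell",np.round(e[0],1),np.round(e[1],1),round(e[2]),"->",onz(n,*e[0],z), "bbox",cv2.boundingRect(q))
print("cup");comps(t,"top",(0,150,80),(8,255,255),.093,(180,260,120,180)); comps(s,"side",(0,150,80),(8,255,255),.093,(310,370,150,200))
print("cup R",cv2.inRange(cv2.cvtColor(t,cv2.COLOR_BGR2HSV),(172,150,80),(180,255,255))[120:180,180:260].sum()/255)
print("disc");comps(t,"top",(8,70,60),(30,255,255),.008,(330,450,180,240))
print("fin");comps(t,"top",(0,60,0),(14,255,95),.049,(400,450,180,220),20)
hsv=cv2.cvtColor(t,cv2.COLOR_BGR2HSV); print(hsv[200,415:437].tolist()); print(hsv[196,410:437].tolist())
print("blue");comps(t,"top",(105,120,40),(130,255,255),.04,(190,230,220,260))
# stand/world
print("plate corner guesses"); 
for u,v in [(121,104),(295,183),(330,105)]: print(onz("top",150+u/2.6,130+v/2.6,.014))
print("weights top view knob/side view")
print(onz("top",150+57/2.6,130+308/2.6,.062),onz("top",150+64/2.6,130+313/2.6,.042),onz("side",170+160/2.2,150+42/2.2,.062),onz("side",170+160/2.2,150+79/2.2,.0))
print("small",onz("top",150+261/2.6,130+297/2.6,.035),onz("side",170+176/2.2,150+182/2.2,0))
```

```text
cup
top ell [213.9 151.2] [26.3 27.1] 172 -> [0.649  0.1676 0.093 ] bbox (201, 138, 27, 28)
side ell [341.  175.3] [17.8 30.6] 92 -> [0.6531 0.1656 0.093 ] bbox (326, 167, 31, 18)
cup R 0.0
disc
top ell [382.5 208.4] [30.8 88. ] 76 -> [ 0.5361 -0.2486  0.008 ] bbox (349, 191, 84, 39)
fin
top ell [423.1 196.5] [ 5.1 20.1] 72 -> [ 0.5587 -0.339   0.049 ] bbox (414, 192, 19, 10)
[[10, 128, 24], [10, 113, 27], [12, 131, 33], [11, 124, 41], [12, 119, 47], [13, 118, 52], [14, 116, 55], [16, 115, 62], [17, 113, 72], [16, 112, 84], [17, 109, 94], [17, 108, 102], [18, 103, 111], [19, 104, 123], [19, 101, 134], [19, 102, 142], [19, 96, 144], [19, 72, 142], [20, 43, 143], [25, 23, 147], [27, 19, 148], [27, 19, 148]]
[[20, 100, 143], [20, 99, 139], [20, 102, 133], [20, 99, 126], [19, 102, 113], [18, 106, 94], [17, 113, 79], [14, 124, 70], [11, 135, 70], [10, 140, 71], [11, 144, 71], [10, 149, 72], [10, 140, 73], [11, 142, 72], [10, 138, 72], [10, 138, 72], [10, 138, 70], [11, 139, 68], [9, 139, 66], [10, 139, 64], [11, 131, 64], [12, 87, 73], [13, 50, 91], [18, 29, 114], [25, 21, 135], [27, 19, 145], [30, 17, 148]]
blue
top ell [211.6 241.8] [15.5 16.8] 144 -> [0.4396 0.1703 0.04  ] bbox (204, 234, 17, 17)
plate corner guesses
[0.624  0.2176 0.014 ]
[0.5494 0.0485 0.014 ]
[0.6271 0.0162 0.014 ]
weights top view knob/side view
[0.4191 0.2604 0.062 ] [0.4172 0.2572 0.042 ] [0.4243 0.2418 0.062 ] [0.4216 0.2572 0.    ]
small [0.4362 0.0776 0.035 ] [0.4428 0.0759 0.    ]
```

Run:
```python
from h import *
t=cv2.imread("pics/top0.png"); s=cv2.imread("pics/side0.png")
def z(im,x0,x1,y0,y1,f): return cv2.resize(im[y0:y1,x0:x1],None,fx=f,fy=f,interpolation=cv2.INTER_NEAREST)
a=z(t,160,190,235,270,10); b=z(s,225,265,155,195,9)
h=max(a.shape[0],b.shape[0]); o=np.zeros((h,a.shape[1]+b.shape[1]+10,3),np.uint8); o[:a.shape[0],:a.shape[1]]=a; o[:b.shape[0],-b.shape[1]:]=b
cv2.imwrite("pics/w.png",o)
a=z(t,190,310,130,210,6); cv2.imwrite("pics/st.png",np.clip(a.astype(float)*1.5,0,255).astype(np.uint8))
# disc
hsv=cv2.cvtColor(t,cv2.COLOR_BGR2HSV); m=cv2.inRange(hsv,(8,60,60),(30,255,255)); m[:, :340]=0; m[:,440:]=0; m[:185]=0;m[235:]=0
m=cv2.morphologyEx(m,cv2.MORPH_CLOSE,np.ones((3,3)))
mo=cv2.morphologyEx(m,cv2.MORPH_OPEN,cv2.getStructuringElement(cv2.MORPH_ELLIPSE,(21,21)))
c=max(cv2.findContours(mo,0,1)[0],key=cv2.contourArea); e=cv2.fitEllipse(c); print("disc",e,onz("top",*e[0],.006))
hs=cv2.cvtColor(s,cv2.COLOR_BGR2HSV); m=cv2.inRange(hs,(8,90,80),(30,255,255)); m[:, :265]=0; m[:,345:]=0; m[:310]=0
mo=cv2.morphologyEx(m,cv2.MORPH_CLOSE,np.ones((5,5)));mo=cv2.morphologyEx(mo,cv2.MORPH_OPEN,cv2.getStructuringElement(cv2.MORPH_ELLIPSE,(31,31)))
c=max(cv2.findContours(mo,0,1)[0],key=cv2.contourArea); e=cv2.fitEllipse(c); print("disc side",e,onz("side",*e[0],.006))
```

```text
disc ((367.0490417480469, 212.04425048828125), (33.50952911376953, 36.67594909667969), 88.2269058227539) [ 0.5264 -0.2101  0.006 ]
disc side ((298.1407470703125, 341.974609375), (46.29077911376953, 51.28242492675781), 116.31196594238281) [ 0.529  -0.2112  0.006 ]
```

View pics/w.png

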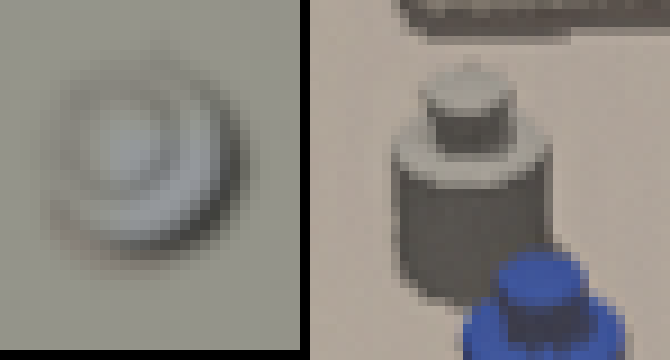

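View pics/st.png

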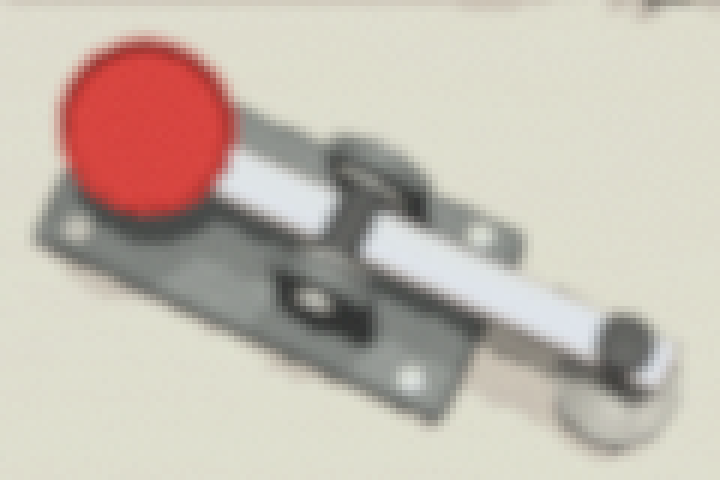

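Run:
```python
from h import *
print("knob",onz("top",171.8,248.4,.062),onz("side",241.7,164.5,.062),"shoulder side",onz("side",242.5,170.9,.042))
for p in [(.4191,.2604,.062),(.42,.258,.042)]: print(proj("top",p),proj("side",p))
c=[onz("top",190+(u/6)-.5,130+v/6-.5,.014) for u,v in [(523,255),(435,415),(40,238)]]; print(c)
d=c[1]-c[2]; print("len",np.linalg.norm(d),np.degrees(np.arctan2(-d[1],-d[0]))); e=c[0]-c[1]; print(np.linalg.norm(e),np.degrees(np.arctan2(e[0],-e[1])))
# arm spine: white arm centre points z~.1 ; head
print("head",onz("top",190+617/6-.5,130+400/6-.5,.015))
print("fin side?",proj("side",[.5587,-.339,.049]))
S=read_state(); print(R.from_quat(S["eef_rot"]).as_matrix().round(3))
```

```text
knob [0.4193 0.2607 0.062 ] [0.4212 0.2627 0.062 ] shoulder side [0.4224 0.2639 0.042 ]
[171.9 248.5] [240.8 165. ]
[174.4 249.2] [241.5 172.2]
[array([0.6229, 0.0168, 0.014 ]), array([0.5537, 0.0522, 0.014 ]), array([0.6261, 0.2186, 0.014 ])]
len 0.18146823413479288 66.4863273338426
0.077729016461036 62.90749969991213
head [ 0.5613 -0.023   0.015 ]
fin side? [327.7 403.5]
[[-0.001  0.911  0.413]
 [ 0.001  0.413 -0.911]
 [-1.    -0.    -0.001]]
```

>>> arm_command:
  targets:
    - [0,-28,391,-228,-0.716,0,0]
    - [0,-28,391,-228,-0.716,0,0]
    - [0,-28,391,-228,-0.716,0,0]
    - [0,-28,391,-228,-0.716,0,0]
    - [0,-28,391,-228,-0.716,0,0]
    - [0,-28,391,-228,-0.716,0,0]
    - [0,-28,391,-228,-0.716,0,0]
    - [0,-28,391,-228,-0.716,0,0]
    - [0,-28,391,-228,-0.716,0,0]
    - [0,-28,391,-228,-0.716,0,0]
  newtons: 25

```text
time: 1.1
ee_pos: [0.5233, -0.1927, 0.2508]
eef_rot: [0.148, 0.691, -0.146, 0.692]
ft_force: [0.1, -0.5, -0.7]
width: 0.087
```

```bash
cat >> h.py <<'E'
def go(p,yaw=None):
    S=read_state(); M=R.from_quat(S["eef_rot"]).as_matrix()
    a=np.radians(yaw); y=np.array([np.cos(a),np.sin(a),0]); x=np.array([0,0,-1.]); T=np.stack([x,y,np.cross(x,y)],1)
    rv=R.from_matrix(M.T@T).as_rotvec()
    print("shift mm",(M.T@(np.array(p)-S["ee_pos"])*1000).round(1),"turn",rv.round(3),"now",S["ee_pos"].round(4),"t",S["time"])
E
python3 -c "
from h import *
go([.4205,.262,.17],65.5);go([.4205,.262,.015],65.5)"
```

```text
shift mm [  81.9  373.2 -279. ] turn [ 0.008  0.    -0.003] now [ 0.5233 -0.1927  0.2508] t 1.1
shift mm [ 236.9  372.7 -279.1] turn [ 0.008  0.    -0.003] now [ 0.5233 -0.1927  0.2508] t 1.1
```

>>> arm_command:
  targets:
    - [0,70,373,-279,0.008,0,0]
    - [0,70,373,-279,0.008,0,0]
    - [0,70,373,-279,0.008,0,0]
    - [0,70,373,-279,0.008,0,0]
    - [0,70,373,-279,0.008,0,0]
    - [0,70,373,-279,0.008,0,0]
    - [0,70,373,-279,0.008,0,0]
    - [0,70,373,-279,0.008,0,0]
    - [0,70,373,-279,0.008,0,0]
    - [0,70,373,-279,0.008,0,0]

```text
time: 2.1
ee_pos: [0.4191, 0.2594, 0.1801]
eef_rot: [0.152, 0.691, -0.151, 0.69]
ft_force: [0.1, 0.1, 0.5]
width: 0.0867
```

>>> arm_command:
  targets:
    - [0,0,0,0,0,0,0]
    - [0,0,0,0,0,0,0]
    - [0,0,0,0,0,0,0]

```text
time: 2.4
ee_pos: [0.4222, 0.2536, 0.1804]
eef_rot: [0.154, 0.69, -0.154, 0.69]
ft_force: [0.4, -0.3, -0.4]
width: 0.0869
```

```bash
python3 -c "
from h import *
go([.4205,.262,.015],65.5)
for n in ('side','top'): cv2.imwrite(f'pics/{n}1.png',camera(n)[:,:,::-1])
s=cv2.imread('pics/side1.png');cv2.imwrite('pics/s1z.png',cv2.resize(s[50:250,150:400],None,fx=3,fy=3))
"
```

```text
shift mm [165.4   6.9  -5.2] turn [-0.012  0.     0.001] now [0.4222 0.2536 0.1804] t 2.4
```

View pics/s1z.png

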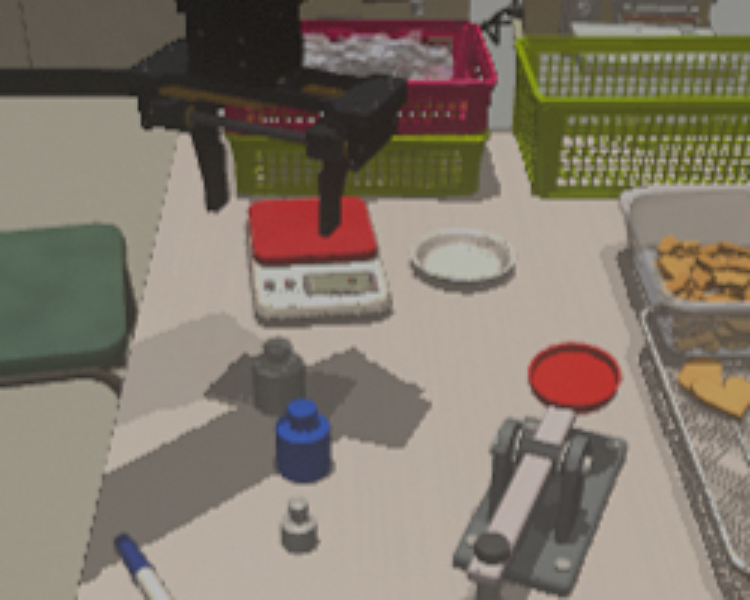

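The side view shows the open gripper above the grey big weight (zoom ~ (278,375)), clear of the blue one and the scale. I'll descend and grip it.

>>> arm_command:
  targets:
    - [0,40,7,-5,-0.012,0,0]
    - [0,80,7,-5,-0.012,0,0]
    - [0,120,7,-5,-0.012,0,0]
    - [0,145,7,-5,-0.012,0,0]
    - [0,160,7,-5,-0.012,0,0]
    - [0,164,7,-5,-0.012,0,0]
    - [0,164,7,-5,-0.012,0,0]
    - [0,164,7,-5,-0.012,0,0]

```text
time: 3.3
ee_pos: [0.4209, 0.264, 0.0178]
eef_rot: [0.15, 0.691, -0.149, 0.692]
ft_force: [0.2, 0.5, 0.5]
width: 0.0868
```

>>> arm_command:
  targets:
    - [150,0,0,0,0,0,0]
    - [200,0,0,0,0,0,0]
    - [200,0,0,0,0,0,0]
    - [200,0,0,0,0,0,0]
    - [200,0,0,0,0,0,0]
    - [200,0,0,0,0,0,0]
    - [200,0,0,0,0,0,0]
  newtons: 30

```text
time: 4.0
ee_pos: [0.42, 0.2636, 0.0165]
eef_rot: [0.149, 0.691, -0.149, 0.691]
ft_force: [0.9, -0.2, 0.3]
width: 0.0427
```

>>> arm_command:
  targets:
    - [200,-20,0,0,0,0,0]
    - [200,-60,0,0,0,0,0]
    - [200,-110,0,0,0,0,0]
    - [200,-150,0,0,0,0,0]
    - [200,-160,0,0,0,0,0]
    - [200,-160,0,0,0,0,0]

```text
time: 4.6
ee_pos: [0.4204, 0.2636, 0.177]
eef_rot: [0.149, 0.691, -0.149, 0.692]
ft_force: [0.8, 0.5, -6.1]
width: 0.0422
```

```bash
python3 -c "
from h import *
go([.651,.1667,.175],65.5);print(read_state()['ft_force'])"
```

```text
shift mm [  2.5   6.9 250.1] turn [ 0.002  0.002 -0.001] now [0.4204 0.2636 0.177 ] t 4.6
[ 0.78324007  0.49133819 -6.13668747]
```

>>> arm_command:
  targets:
    - [200,2,2,30,0,0,0]
    - [200,2,4,75,0,0,0]
    - [200,2,5,120,0,0,0]
    - [200,2,7,165,0,0,0]
    - [200,2,7,205,0,0,0]
    - [200,2,7,235,0,0,0]
    - [200,2,7,250,0,0,0]
    - [200,2,7,250,0,0,0]
    - [200,2,7,250,0,0,0]
    - [200,2,7,250,0,0,0]

```text
time: 5.6
ee_pos: [0.6492, 0.1678, 0.173]
eef_rot: [0.148, 0.692, -0.149, 0.691]
ft_force: [-0.6, 0.1, -4.9]
width: 0.0428
```

```bash
python3 -c "
from h import *
go([.651,.1667,.175],65.5)
for n in ('side','top'): cv2.imwrite(f'pics/{n}2.png',camera(n)[:,:,::-1])
s=cv2.imread('pics/side2.png');t=cv2.imread('pics/top2.png')
cv2.imwrite('pics/s2z.png',cv2.resize(np.hstack([s[100:260,270:400],t[90:250,150:280]]),None,fx=3,fy=3,interpolation=cv2.INTER_CUBIC))
"
```

```text
shift mm [-2.  -0.3  2.1] turn [ 0.004 -0.002  0.001] now [0.6492 0.1678 0.173 ] t 5.6
```

View pics/s2z.png

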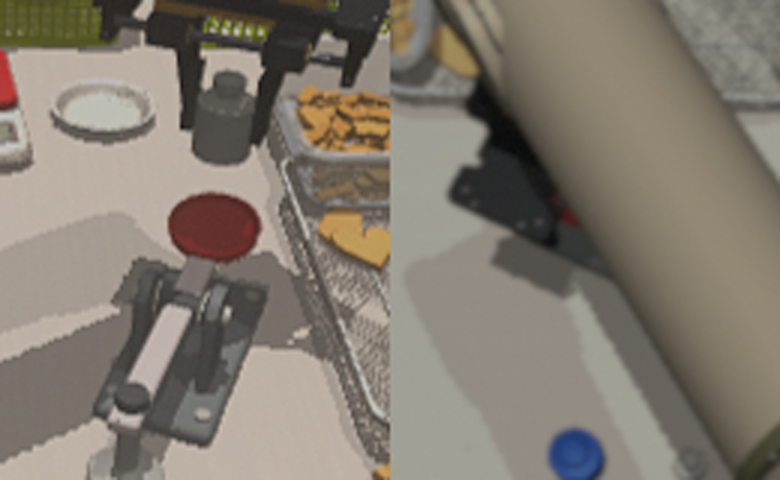

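```bash
python3 -c "
from h import *
S=read_state();p=S['ee_pos']
print(proj('side',p),proj('side',p+[0,0,.0455]),proj('side',[.651,.1667,.093]))
import numpy as np
d=np.array([.4147,.91,0])
print('bottom near edge',proj('side',p+[0,-.022,-.0165]), proj('side',p+[-.022,0,-.0165]), proj('side',p+[.022,0,-.0165]))"
```

```text
[343.5 143.9] [346.1 125. ] [340. 175.]
bottom near edge [344.3 155.7] [332.7 150.5] [352.5 150.4]
```

>>> arm_command:
  targets:
    - [200,20,0,1,0,0,0]
    - [200,45,0,1,0,0,0]
    - [200,60,0,1,0,0,0]
    - [200,66,0,1,0,0,0]
    - [200,70,0,1,0,0,0]
    - [200,75,0,1,0,0,0]
    - [200,80,0,1,0,0,0]
    - [200,80,0,1,0,0,0]

```text
time: 6.5
ee_pos: [0.6517, 0.1668, 0.0945]
eef_rot: [0.149, 0.691, -0.149, 0.691]
ft_force: [-0.0, 0.3, -3.0]
width: 0.0424
```

```bash
python3 -c "
from h import *
cv2.imwrite('pics/side3.png',camera('side')[:,:,::-1])
s=cv2.imread('pics/side3.png')
cv2.imwrite('pics/s3z.png',cv2.resize(s[100:280,260:420],None,fx=3.3,fy=3.3,interpolation=cv2.INTER_CUBIC))
"
```

```text
(no output)
```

View pics/s3z.png

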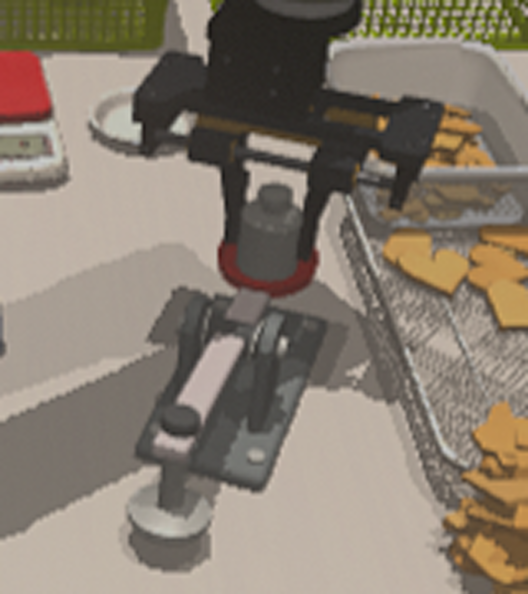

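The picture shows the weight centred inside the red rim (zoom ~ (268,250)), and the head is beginning to rise. I'll keep lowering.

>>> arm_command:
  targets:
    - [200,5,0,0,0,0,0]
    - [200,9,0,0,0,0,0]
    - [200,13,0,0,0,0,0]
    - [200,16,0,0,0,0,0]
    - [200,18,0,0,0,0,0]
    - [200,18,0,0,0,0,0]
    - [200,18,0,0,0,0,0]

```text
time: 7.25
ee_pos: [0.6517, 0.1661, 0.0768]
eef_rot: [0.149, 0.691, -0.149, 0.691]
ft_force: [-0.1, -2.2, 0.8]
width: 0.0426
```

>>> arm_command:
  targets:
    - [200,1,0,0,0,0,0]
    - [200,2,0,0,0,0,0]
    - [200,2,0,0,0,0,0]

```text
time: 7.55
ee_pos: [0.6521, 0.1673, 0.0754]
eef_rot: [0.15, 0.691, -0.149, 0.692]
ft_force: [-0.0, -0.1, 4.4]
width: 0.0429
```

>>> arm_command:
  targets:
    - [170,0,0,0,0,0,0]
    - [120,0,0,0,0,0,0]
    - [60,0,0,0,0,0,0]
    - [0,0,0,0,0,0,0]
    - [0,0,0,0,0,0,0]
    - [0,0,0,0,0,0,0]

```text
time: 8.15
ee_pos: [0.6514, 0.1665, 0.0744]
eef_rot: [0.149, 0.691, -0.149, 0.691]
ft_force: [-0.4, -0.0, 0.3]
width: 0.0705
```

>>> arm_command:
  targets:
    - [0,-15,0,0,0,0,0]
    - [0,-50,0,0,0,0,0]
    - [0,-100,0,0,0,0,0]
    - [0,-150,0,0,0,0,0]
    - [0,-180,0,-10,0,0,0]
    - [0,-190,0,-60,0,0,0]
    - [0,-190,0,-60,0,0,0]

```text
time: 8.85
ee_pos: [0.5928, 0.1965, 0.2687]
eef_rot: [0.148, 0.691, -0.146, 0.693]
ft_force: [-0.5, 1.3, 0.2]
width: 0.0871
```

```bash
python3 -c "
from h import *
for n in ('side','top'): cv2.imwrite(f'pics/{n}4.png',camera(n)[:,:,::-1])
s=cv2.imread('pics/side4.png');t=cv2.imread('pics/top4.png')
cv2.imwrite('pics/s4z.png',cv2.resize(np.hstack([s[120:300,260:420],t[100:280,200:310]]),None,fx=2.9,fy=2.9,interpolation=cv2.INTER_CUBIC))
"
```

```text
(no output)
```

View pics/s4z.png

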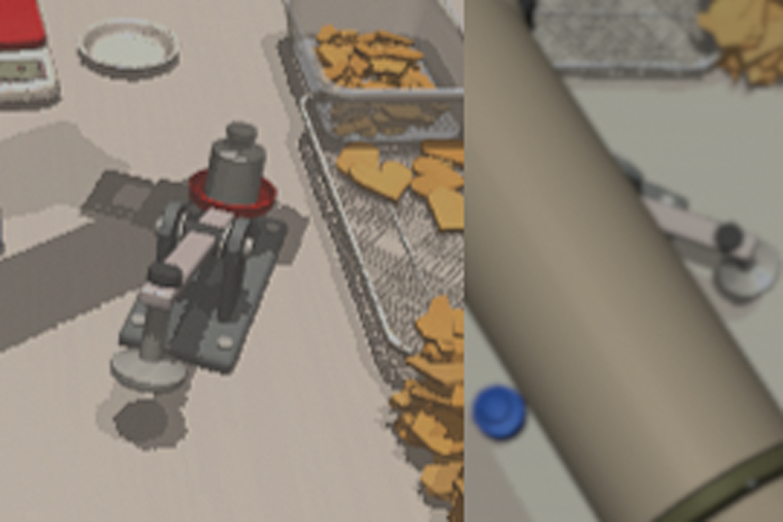

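```bash
python3 -c "
from h import *
s=cv2.imread('pics/side4.png');t=cv2.imread('pics/top4.png')
a=cv2.resize(t[180:240,340:445],None,fx=7,fy=7,interpolation=cv2.INTER_NEAREST)
cv2.imwrite('pics/b4t.png',a)
a=cv2.resize(s[310:420,260:370],None,fx=5,fy=5,interpolation=cv2.INTER_NEAREST)
cv2.imwrite('pics/b4s.png',a)
"
```

```text
(no output)
```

View pics/b4t.png

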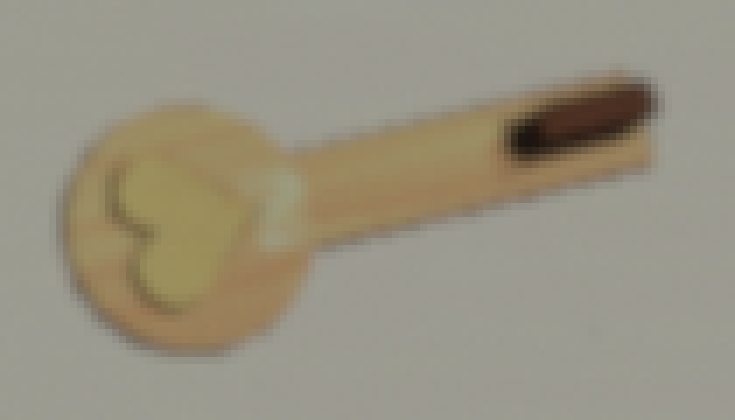

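View pics/b4s.png

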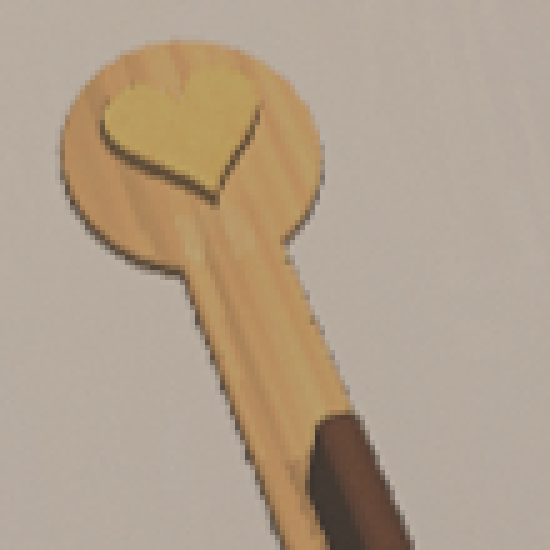

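```bash
python3 -c "
from h import *
T=lambda u,v,z:onz('top',340+u/7-.5,180+v/7-.5,z)
S=lambda u,v,z:onz('side',260+u/5-.5,310+v/5-.5,z)
d=T(187,227.5,.008);f=T(597,112,.049);ds=S(192.5,152,.008)
print(d,ds,f,np.linalg.norm((f-d)[:2]),np.degrees(np.arctan2(*(d-f)[1::-1])))
for a,b in [(T(310,243,.008),T(480,205,.008)),(T(310,148,.008),T(480,105,.008)),(T(310,243,.008),T(640,168,.008)),(S(187,275,.004),S(280,545,.004)),(S(290,250,.008),S(350,405,.008)),(T(655,92,.049),T(540,125,.049))]:
  w=(a-b); print(w.round(3),np.degrees(np.arctan2(w[1],w[0])))
"
```

```text
[ 0.5261 -0.2076  0.008 ] [ 0.5288 -0.2084  0.008 ] [ 0.5614 -0.3432  0.049 ] 0.1401194133587491 104.59162916286047
[-0.015  0.061  0.   ] 103.81502534126163
[-0.017  0.061  0.   ] 105.47597138489839
[-0.03   0.119  0.   ] 103.99084270126932
[-0.021  0.087  0.   ] 103.52551665927656
[-0.013  0.053  0.   ] 103.34872711328732
[ 0.012 -0.041  0.   ] -72.84757825978824
```

```bash
python3 -c "
from h import *
go([.5613,-.3437,.15],104.2)"
```

```text
shift mm [ 116.6 -503.1  187.9] turn [-0.671  0.003  0.   ] now [0.5961 0.1922 0.2665] t 8.95
```

>>> arm_command:
  targets:
    - [0,10,-503,188,-0.671,0,0]
    - [0,10,-503,188,-0.671,0,0]
    - [0,20,-503,188,-0.671,0,0]
    - [0,30,-503,188,-0.671,0,0]
    - [0,40,-503,188,-0.671,0,0]
    - [0,50,-503,188,-0.671,0,0]
    - [0,70,-503,188,-0.671,0,0]
    - [0,90,-503,188,-0.671,0,0]
    - [0,110,-503,188,-0.671,0,0]
    - [0,110,-503,188,-0.671,0,0]

```text
time: 9.95
ee_pos: [0.5645, -0.286, 0.1812]
eef_rot: [-0.086, 0.702, 0.086, 0.702]
ft_force: [0.4, -0.3, -0.1]
width: 0.0867
```

>>> arm_command:
  targets:
    - [0,0,0,0,0,0,0]
    - [0,0,0,0,0,0,0]
    - [0,0,0,0,0,0,0]
    - [0,0,0,0,0,0,0]
    - [0,0,0,0,0,0,0]

```text
time: 10.45
ee_pos: [0.5656, -0.2817, 0.1824]
eef_rot: [-0.088, 0.701, 0.087, 0.702]
ft_force: [0.3, -0.5, -0.5]
width: 0.0868
```

```bash
python3 -c "
from h import *
go([.5613,-.3437,.018],104.2)"
```

```text
shift mm [164.5 -58.9 -19.4] turn [-0.     0.001  0.001] now [ 0.5656 -0.2817  0.1824] t 10.45
```

>>> arm_command:
  targets:
    - [0,10,-30,-10,0,0,0]
    - [0,30,-59,-19,0,0,0]
    - [0,60,-59,-19,0,0,0]
    - [0,90,-59,-19,0,0,0]
    - [0,110,-59,-19,0,0,0]
    - [0,110,-59,-19,0,0,0]
    - [0,110,-59,-19,0,0,0]
    - [0,110,-59,-19,0,0,0]

```text
time: 11.25
ee_pos: [0.562, -0.3447, 0.0736]
eef_rot: [-0.087, 0.701, 0.086, 0.702]
ft_force: [-0.1, 0.5, 0.7]
width: 0.087
```

```bash
python3 -c "
from h import *
go([.5613,-.3437,.018],104.2)
for n in ('side','top'): cv2.imwrite(f'pics/{n}5.png',camera(n)[:,:,::-1])
s=cv2.imread('pics/side5.png');t=cv2.imread('pics/top5.png')
cv2.imwrite('pics/s5z.png',cv2.resize(np.hstack([s[270:420,230:400],t[140:290,310:450]]),None,fx=2.5,fy=2.5,interpolation=cv2.INTER_CUBIC))
"
```

```text
shift mm [55.6  1.3 -0.5] turn [-0.001  0.002  0.002] now [ 0.562  -0.3447  0.0736] t 11.25
```

View pics/s5z.png

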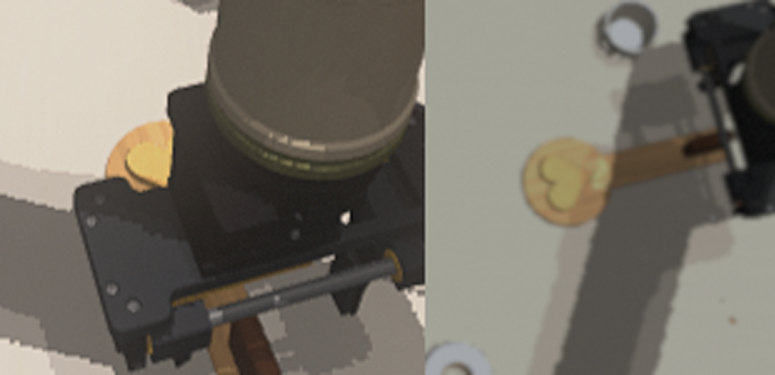

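The board is still where it was (disc at zoom ~ (568,182) in the top view), and the fin lies between the fingers. I'll go down and grip the fin.

>>> arm_command:
  targets:
    - [0,20,1,0,0,0,0]
    - [0,40,1,0,0,0,0]
    - [0,50,1,0,0,0,0]
    - [0,54,1,0,0,0,0]
    - [0,54,1,0,0,0,0]
    - [0,54,1,0,0,0,0]

```text
time: 11.95
ee_pos: [0.5613, -0.3438, 0.0188]
eef_rot: [-0.087, 0.701, 0.086, 0.702]
ft_force: [-0.2, -0.2, 0.3]
width: 0.0869
```

>>> arm_command:
  targets:
    - [120,0,0,0,0,0,0]
    - [190,0,0,0,0,0,0]
    - [230,0,0,0,0,0,0]
    - [250,0,0,0,0,0,0]
    - [250,0,0,0,0,0,0]
    - [250,0,0,0,0,0,0]
    - [250,0,0,0,0,0,0]
    - [250,0,0,0,0,0,0]
    - [250,0,0,0,0,0,0]
  newtons: 30

```text
time: 12.85
ee_pos: [0.5607, -0.3437, 0.0177]
eef_rot: [-0.087, 0.702, 0.087, 0.702]
ft_force: [-0.6, 0.3, -0.1]
width: 0.0227
```

>>> arm_command:
  targets:
    - [255,0,0,0,0,0,0]
    - [255,0,0,0,0,0,0]
    - [255,0,0,0,0,0,0]
    - [255,0,0,0,0,0,0]
    - [255,0,0,0,0,0,0]

```text
time: 13.35
ee_pos: [0.5607, -0.3436, 0.0177]
eef_rot: [-0.087, 0.702, 0.087, 0.702]
ft_force: [0.8, -0.2, -0.8]
width: 0.0137
```

```bash
python3 -c "
from h import *
go([.4344,-.3059,.0177],65.5)"
```

```text
shift mm [  -0.    67.3 -113.3] turn [0.674 0.    0.   ] now [ 0.5607 -0.3436  0.0177] t 13.35
```

>>> arm_command:
  targets:
    - [255,0,5,-8,0.05,0,0]
    - [255,0,12,-20,0.12,0,0]
    - [255,0,20,-34,0.2,0,0]
    - [255,0,28,-47,0.28,0,0]
    - [255,0,36,-61,0.36,0,0]
    - [255,0,44,-74,0.44,0,0]
    - [255,0,52,-88,0.52,0,0]
    - [255,0,59,-100,0.59,0,0]
    - [255,0,65,-109,0.65,0,0]
    - [255,0,67,-113,0.674,0,0]

```text
time: 14.35
ee_pos: [0.434, -0.3059, 0.0178]
eef_rot: [0.151, 0.691, -0.151, 0.691]
ft_force: [0.3, 1.1, -0.2]
width: 0.0138
```

>>> arm_command:
  targets:
    - [255,0,0,0,0,0,0]
    - [255,0,0,0,0,0,0]
    - [255,0,0,0,0,0,0]

```text
time: 14.65
ee_pos: [0.4352, -0.3062, 0.0177]
eef_rot: [0.15, 0.691, -0.15, 0.691]
ft_force: [0.6, -0.1, -0.3]
width: 0.0138
```

```bash
python3 -c "
from h import *
go([.4344,-.3059,.0177],65.5);print(read_state()['width'])
for n in ('side','top'): cv2.imwrite(f'pics/{n}6.png',camera(n)[:,:,::-1])
s=cv2.imread('pics/side6.png');t=cv2.imread('pics/top6.png')
cv2.imwrite('pics/s6.png',cv2.resize(s[140:400,220:420],None,fx=2.2,fy=2.2,interpolation=cv2.INTER_CUBIC))
cv2.imwrite('pics/t6.png',cv2.resize(t[120:280,190:450],None,fx=3,fy=3,interpolation=cv2.INTER_CUBIC))
"
```

```text
shift mm [-0.  -0.  -0.8] turn [ 0.001  0.    -0.   ] now [ 0.4352 -0.3062  0.0177] t 14.65
0.01376287692631243
```

View pics/s6.png

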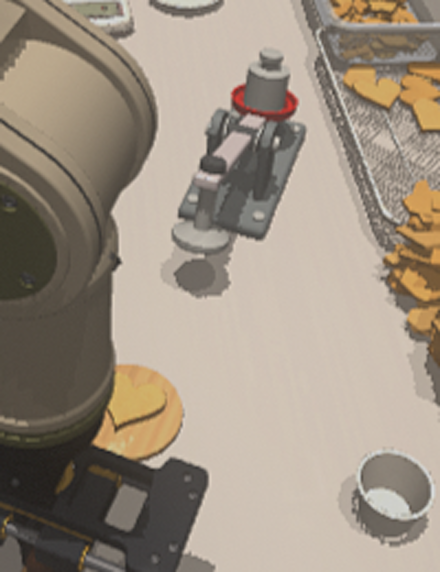

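View pics/t6.png

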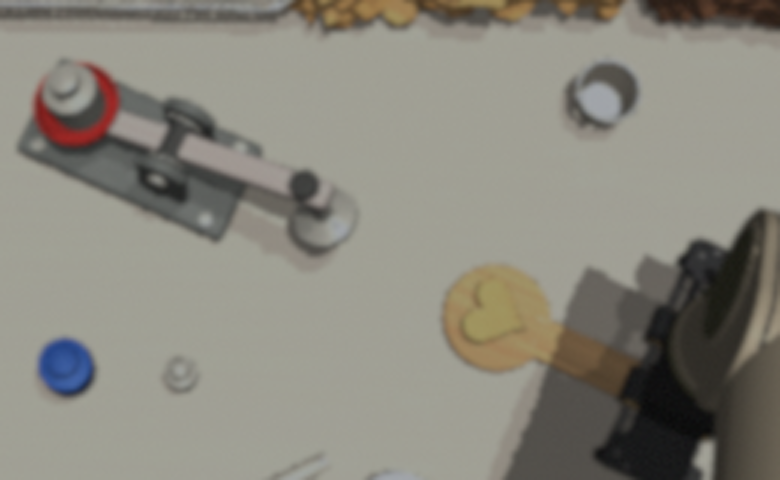

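```bash
python3 -c "
from h import *
T=lambda u,v,z:onz('top',190+u/3-.33,120+v/3-.33,z)
disc=T(497,318,.008); cup=T(77,103,.064); head=T(322,217,.052)
fl=T(219,239,.014);fr=T(258,150,.014);rl=T(20,150,.014)
d=fl-rl;e=fr-fl
print('disc',disc,'cup',cup,'head',head,fl,fr,rl)
a=lambda w:np.degrees(np.arctan2(w[1],w[0]))
print('yaw cup-head',a(cup-head),np.linalg.norm((cup-head)[:2]),'edge',a(rl-fl),np.linalg.norm(d),'front',a(e)+90,np.linalg.norm(e))
print('front mid',(fl+fr)/2)
for y in (65,66,67):
  u=np.array([np.cos(np.radians(y)),np.sin(np.radians(y))]); n=np.array([-u[1],u[0]])
  os=[cup[:2]-.209*u, head[:2]+.014*u, ((fl+fr)/2)[:2]-.06*u]
  o=np.mean(os,0);print(y,np.round(os,4).tolist(),'disc in stand',(disc[:2]-o)@u,(disc[:2]-o)@n)
t=read_state()['ee_pos'][:2];print('board dir',a(disc[:2]-t),np.linalg.norm(disc[:2]-t))
"
```

```text
disc [ 0.4911 -0.1801  0.008 ] cup [0.6511 0.167  0.064 ] head [ 0.5633 -0.0325  0.052 ] [0.552  0.0505 0.014 ] [0.6289 0.0194 0.014 ] [0.6248 0.2181 0.014 ]
yaw cup-head 66.24569340465409 0.21796580006964397 edge 66.52143808670309 0.18272821347564253 front 67.98054181219321 0.08295070825496305
front mid [0.59045 0.03495 0.014  ]
65 [[0.5628, -0.0224], [0.5692, -0.0198], [0.5651, -0.0194]] disc in stand -0.1761236788431304 0.0001776785071799563
66 [[0.5661, -0.0239], [0.569, -0.0197], [0.566, -0.0199]] disc in stand -0.17608080752453922 0.00473488801945174
67 [[0.5694, -0.0254], [0.5688, -0.0196], [0.567, -0.0203]] disc in stand -0.17595840846282945 0.009290655238964876
board dir 66.05436853715628 0.13791722384050165
```

```bash
python3 -c "
from h import *
p=read_state()['ee_pos'];go(p+[.0727,.1513,0],66)"
```

```text
shift mm [  0.  167.8   3.5] turn [-0.008  0.    -0.   ] now [ 0.4351 -0.3061  0.0176] t 14.75
```

>>> arm_command:
  targets:
    - [255,0,5,3,-0.012,0,0]
    - [255,0,15,3,-0.012,0,0]
    - [255,0,28,3,-0.012,0,0]
    - [255,0,42,3,-0.012,0,0]
    - [255,0,56,3,-0.012,0,0]
    - [255,0,70,3,-0.012,0,0]
    - [255,0,84,3,-0.012,0,0]
    - [255,0,94,3,-0.012,0,0]
    - [255,0,100,3,-0.012,0,0]
    - [255,0,100,3,-0.012,0,0]

```text
time: 15.75
ee_pos: [0.4794, -0.2155, 0.0177]
eef_rot: [0.146, 0.692, -0.146, 0.692]
ft_force: [0.0, 0.1, -1.1]
width: 0.0138
```

```bash
python3 -c "
from h import *
p=read_state()['ee_pos'];go([.5078,-.1548,.0176],66.3)
for n in ('side','top'): cv2.imwrite(f'pics/{n}7.png',camera(n)[:,:,::-1])
s=cv2.imread('pics/side7.png');t=cv2.imread('pics/top7.png')
cv2.imwrite('pics/s7.png',cv2.resize(np.hstack([s[140:360,230:400],np.vstack([t[120:280,190:350],t[0:60,190:350]*0])]),None,fx=2.4,fy=2.4,interpolation=cv2.INTER_CUBIC))
"
```

```text
shift mm [ 0.1 67.   1.5] turn [-0.001  0.    -0.   ] now [ 0.4794 -0.2155  0.0177] t 15.75
```

View pics/s7.png

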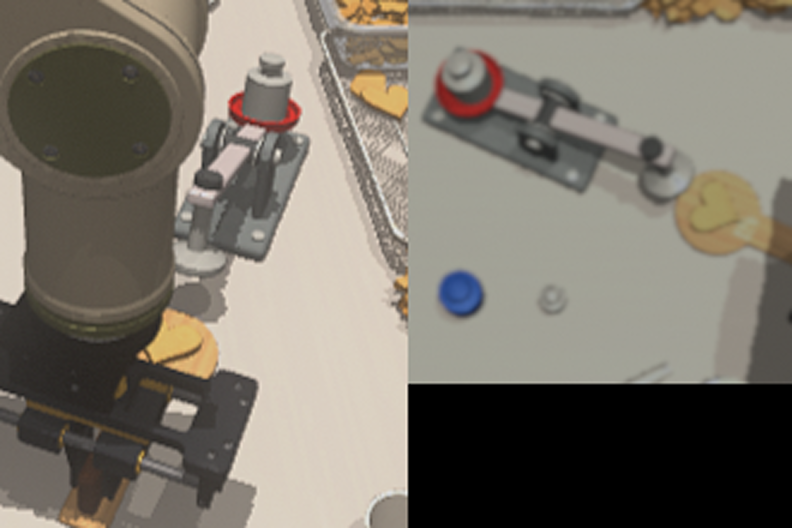

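>>> arm_command:
  targets:
    - [255,0,4,1,0,0,0]
    - [255,0,12,1,0,0,0]
    - [255,0,22,1,0,0,0]
    - [255,0,32,1,0,0,0]
    - [255,0,42,1,0,0,0]
    - [255,0,52,1,0,0,0]
    - [255,0,60,1,0,0,0]
    - [255,0,66,1,0,0,0]
    - [255,0,66,1,0,0,0]
    - [255,0,66,1,0,0,0]

```text
time: 16.85
ee_pos: [0.5066, -0.1565, 0.0176]
eef_rot: [0.146, 0.692, -0.146, 0.692]
ft_force: [-0.7, 0.1, -0.3]
width: 0.0135
```

```bash
python3 -c "
from h import *
go([.5078,-.1548,.0176],66.3)
for n in ('side','top'): cv2.imwrite(f'pics/{n}8.png',camera(n)[:,:,::-1])
s=cv2.imread('pics/side8.png');t=cv2.imread('pics/top8.png')
cv2.imwrite('pics/s8.png',cv2.resize(np.hstack([s[140:360,230:400],np.vstack([t[120:280,190:350],t[0:60,190:350]*0])]),None,fx=2.4,fy=2.4,interpolation=cv2.INTER_CUBIC))
"
```

```text
shift mm [0.  2.1 0.4] turn [-0.002 -0.     0.   ] now [ 0.5066 -0.1565  0.0176] t 16.85
```

View pics/s8.png

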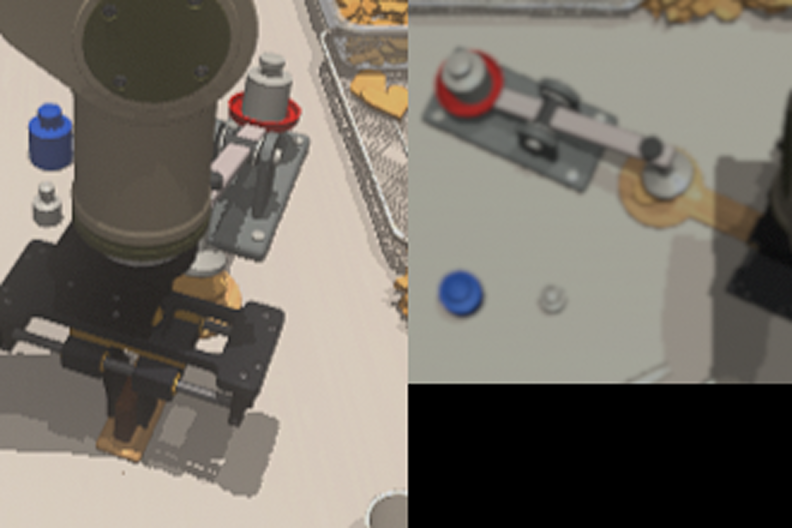

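Disc lies under the raised head (top view disc ~ (658,189), head ~ (667,175)), and the weight hasn't moved. I'll release.

>>> arm_command:
  targets:
    - [235,0,0,0,0,0,0]
    - [200,0,0,0,0,0,0]
    - [150,0,0,0,0,0,0]
    - [100,0,0,0,0,0,0]
    - [80,0,0,0,0,0,0]
    - [80,0,0,0,0,0,0]
    - [80,0,0,0,0,0,0]
    - [80,0,0,0,0,0,0]

```text
time: 17.75
ee_pos: [0.5066, -0.1564, 0.0177]
eef_rot: [0.146, 0.692, -0.146, 0.692]
ft_force: [0.1, 1.0, 0.1]
width: 0.0564
```

>>> arm_command:
  targets:
    - [80,-10,0,0,0,0,0]
    - [80,-30,0,0,0,0,0]
    - [80,-60,0,0,0,0,0]
    - [80,-100,0,0,0,0,0]
    - [80,-140,-40,0,0,0,0]
    - [80,-170,-80,0,0,0,0]
    - [80,-180,-120,0,0,0,0]
    - [80,-180,-160,0,0,0,0]
    - [80,-180,-170,0,0,0,0]
    - [80,-180,-170,0,0,0,0]

```text
time: 18.75
ee_pos: [0.437, -0.3133, 0.198]
eef_rot: [0.147, 0.692, -0.147, 0.692]
ft_force: [0.2, 1.0, 0.2]
width: 0.0596
```

```bash
python3 -c "
from h import *
for n in ('side','top'): cv2.imwrite(f'pics/{n}9.png',camera(n)[:,:,::-1])
s=cv2.imread('pics/side9.png');t=cv2.imread('pics/top9.png')
cv2.imwrite('pics/s9.png',cv2.resize(s[140:380,220:400],None,fx=2.4,fy=2.4,interpolation=cv2.INTER_CUBIC))
cv2.imwrite('pics/t9.png',cv2.resize(t[120:280,190:390],None,fx=3,fy=3,interpolation=cv2.INTER_CUBIC))
"
```

```text
(no output)
```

View pics/s9.png

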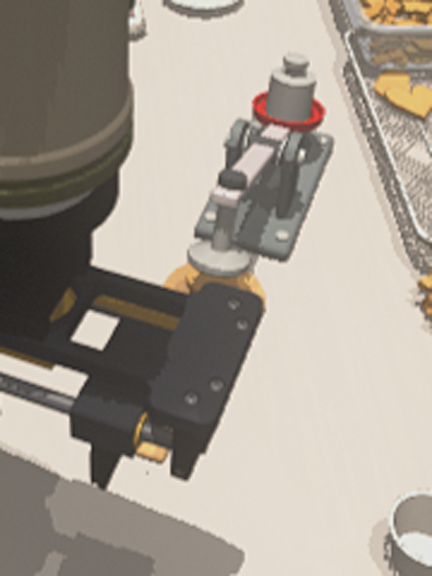

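View pics/t9.png

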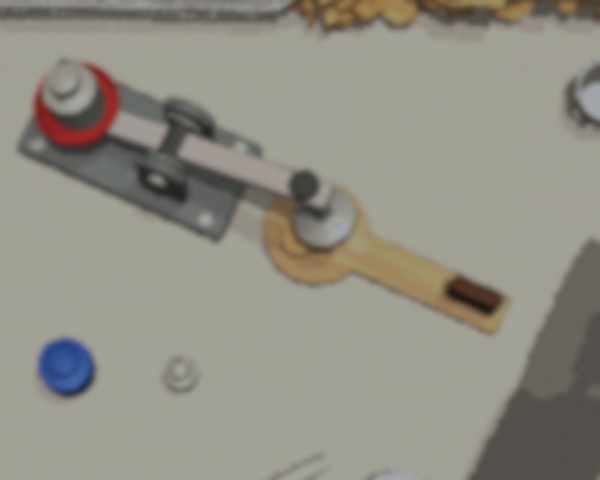

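```bash
python3 -c "
from h import *
T=lambda u,v,z:onz('top',190+u/3-.33,120+v/3-.33,z)
d=T(318,231,.008);f=T(474,293,.049);w=d-f
print(d,f,np.linalg.norm(w[:2]),np.degrees(np.arctan2(w[1],w[0])))
u=np.array([.402,.9157]);q=d[:2]-[.567,-.0215];print(q@u,q@[-u[1],u[0]])
k=T(67,82,.119);print('knob',k);q=k[:2]-[.567,-.0215];print(q@u,q@[-u[1],u[0]])
S=read_state();print(S['joint_vel'].round(3),S['time'])
"
```

```text
[ 0.5618 -0.0317  0.008 ] [ 0.5038 -0.1551  0.049 ] 0.1363508709176439 64.8257148783703
-0.011430539999999993 0.0006612399999999831
knob [0.6508 0.1698 0.119 ]
0.20886101000000004 0.00016693999999992324
[-0.016  0.001 -0.012  0.004  0.001 -0.003 -0.   ] 18.85
```

>>> arm_command:
  targets:
    - [80,0,0,0,0,0,0]
    - [80,0,0,0,0,0,0]
    - [80,0,0,0,0,0,0]
    - [80,0,0,0,0,0,0]

```text
time: 19.25
ee_pos: [0.4381, -0.3115, 0.1977]
eef_rot: [0.146, 0.692, -0.146, 0.692]
ft_force: [-0.4, -0.6, -0.4]
width: 0.0596
```

```bash
python3 -c "
from bench import *
print(close_job())"
```

```text
the job is handed in; nothing more can be done
None
```

The stamping stand is ready, and I handed the job in at about 19 s of the 51 s allowed. I put the big steel weight in the red cup first, which tipped the arm open. Then I gripped the board by its fin, lined it up with the stand and slid it under the raised head.

My last checks, from the final pictures:
- **Weight:** it stands upright in the cup. Its knob is at stand x 209 mm, y 0 mm, which is the centre of the cup when fully open.
- **Arm:** the head stays raised. I judged this from the pictures, as I had no reading of the hinge angle.
- **Board:** the disc centre is about 11 mm short of the stand's origin and 1 mm off to the side. The board points within about 2° of the stand's axis and looks flat on the table.
- **Contact:** wrist force readings after each step of the slide stayed at about 1 N, so I saw no sign of a bump. The gripper was about 0.2 m up and touching nothing at the end.

No check failed, but two disagreed slightly. My readings of the stand's direction ranged from about 65° to 68°. The last disc-to-fin distance came out at 136 mm instead of 140 mm, because the head partly hid the disc. Both are well within the limits.

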